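Pack the pantry tray with the sealed food

ROBOT

A 6-joint arm with a two-finger parallel gripper is mounted at the origin on the work surface. World frame = base frame: x ahead of the robot, y to its left, z up, the work surface at z = 0. Lengths are in m, angles in rad, forces in N, time in s.
With the tool pointing down it reaches from about 0.275 to 0.75 m from the base axis. Payload 10.2 kg.
Tool frame: the origin (TCP) lies at the very end of the fingers, on their centre line; the grasp point (between the pads) lies 19 mm behind it; z points along the fingers, y is the line along which they close (so a half turn about z gives the same grasp; the last joint's range is limited). The gripper opens to 85 mm and grips with 20 to 120 N. Pads are 22 mm wide; open, the fingers measure 114 mm over their backs; the gripper's body (76 mm by 85 mm) begins 54 mm behind the grasp point. The pads swing forward as they close: fully open they stand 13 mm farther back than shut.
Start: joints at [-1.413, 0.313, 1.498, -0, 1.331, -0.223], TCP at [0.195, -0.487, 0.231] pointing down, gripper open.
Joint ranges: [-2.94, 2.94], [-0.97, 2.17], [0.19, 2.56], [-1.23, 4.37], [0.02, 3.11], [-2.88, 2.88]. Speed limits (rad/s): [2.39, 2.39, 3.01, 3.14, 3.14, 3.14].

INTERFACE

Orientations are given as [roll, pitch, yaw] about the fixed x, y, z axes, in that order (R = Rz(yaw) Ry(pitch) Rx(roll)).
In Python, from bench import manip gives the robot as it stands.
- The arm moves only by the tool send_rows, never from a script. Its argument "rows" is a list of rows, each an object with "xyz": the shift along the tool's x, y, z in cm, a list of three; "delta_rot": the turn, a rotation vector about the tool's x, y, z in degrees, a list of three; "grip": the opening in per cent of the stroke, from 0 (shut) to 100 (fully open). In form: [{"xyz": [dx, dy, dz], "delta_rot": [ax, ay, az], "grip": grip}, ...]. A call has 1 to 12 rows; each row shifts and turns the commanded pose from where the row before left it, along the tool's axes as they then stand; what a row does not reach is not made up. A row lasts 1/10 s, in which the tool goes at most 50 mm and 8.59 degrees, less where a joint would pass 70% of its speed; a pose out of reach is approached as far as the arm can. A call with a gripper value outside its range is refused whole. The fingers move at their own pace and stop on an object; "grip_force" is the grip in N (left out, the last holds). Time passes only in rows, so rows that do not move let the fingers close. It gives the time, the measured TCP pose, the force, the opening and the grip force at its end, in the units of the state.
- manip.read_state(): the state, without advancing time (a new reading comes with each control period).
- manip.get_image(name): name is "scene" or "top" or "wrist"; returns a dict with "frame" (420x560x3 uint8, red, green, blue), "fx", "fy", "cx", "cy" (pixels), "dist_coeffs" ([k1, k2, p1, p2, k3] as OpenCV has them; the pictures are not rectified), "view" (4x4, takes a point from world to camera coordinates). Camera axes: x right, y down, z forward; pixel columns grow to the right and rows downward; lengths in m; the calibration is good to about 2 mm. A picture is of the moment at which its call begins. There is no depth.
- manip.hand_in(): hands the job in; it is judged then, once.
Trained networks look in a picture, given as the dict that the camera call returned (one of the last four; its "shot" number tells which), for a name from the list of things; names that differ only in an ending like _2 or _b are one class to them, and where a whole thing is asked for, a point or a joint stands for the part that bears it (a point fixed in the world has none). Each returns a list of dicts, best first, with "conf" (0 to 1); they miss things now and then, are a little off and sometimes report something else, mostly with a low value. They report only what shows in the picture. A call takes as long as a camera call. They do not tell look-alikes from the thing itself.
- manip.spot_in(picture, query): "point" ([x, y, z] in m, in world coordinates, good to about 4 mm: the middle of the surface that is visible of it).
- manip.spot_point(picture, query): "point" ([x, y, z] in m, in world coordinates, good to about 4 mm: a listed point, or the origin of a listed thing).
The state is a dict: "clock": time; "joint_positions": joint angles; "joint_velocities": joint speeds; "joint_torque": joint torques, N m; "tool_pos": TCP position; "tool_rot": TCP orientation; "force": force on the tool from outside, world axes, zero at the start; "torque": the same for the moment, N m; "finger_gap": finger opening in m; "finger_force": force on a finger pad.
Only numpy, scipy, OpenCV 4.12 (cv2) and the standard library are available. Lean on these libraries where they do the work, as an engineer would, in place of code of your own. Each camera call takes 0.05 s, during which the arm holds its last target. There are 200 camera calls.

TASK

Pack the cardboard tray: stand the tall sealed tin in the small ring, the squat tin in the large ring, the full jar with the lid in the square frame, and lay the flat fish tin lengthways in the oblong frame, each upright and flat on the tray floor inside its collar. Set things down gently without dropping them or knocking them about, and leave the opened empty tin and the jar without a lid where they stand.

Things in the scene. Friction and masses are not known exactly. Their poses are not given: they have to be found in the camera images.
- tall_tin_mid (a point): Tall sealed round food tin, steel with a paper label, closed top with a ring-pull: diameter 52, height 75 mm, about 0.2 kg, standing on the table. Site at its centre, half-way up; z up. Belongs in the small ring.
- squat_tin_mid (a point): Squat sealed round food tin, steel with a paper label and a ring-pull top: diameter 66, height 38 mm, about 0.18 kg, standing on the table. Site at its centre, half-way up; z up. Belongs in the large ring.
- flat_tin_mid (a point): Oblong flat sealed fish tin of bare aluminium: 105 (its x) x 60 (its y) x 30 mm high, rounded edges, ring-pull on top, about 0.16 kg, lying flat on the table. Site at its centre, half-way up; z up. Belongs in the oblong frame, lengthways.
- full_jar_mid (a point): Full square amber glass jar with a round white screw lid: body 46 (x) x 46 (y) x 54 mm high, lid diameter 40 and 16 mm high on top, 70 mm in all, about 0.2 kg, standing. Site at its centre, half-way up; z up. Its x and y are square to the glass sides. Belongs in the square frame.
- open_tin_mid (a point): Look-alike that stays: an opened, empty steel tin without label or lid, hollow when seen from above; diameter 52, height 75 mm, light (60 g). Site at its centre, half-way up; z up. 
- open_jar_mid (a point): Look-alike that stays: an empty clear square glass jar without a lid; body 46 x 46 x 58 mm, open neck of diameter 38 up to 70 mm, 0.12 kg. Site at its centre, half-way up; z up. 
- small_ring: Small round grey collar: inside diameter 70, wall 3, height 8 mm. Fixed in the cardboard tray (280 mm square, floor 5 mm thick, rim 18 mm above the table, same yaw), one of four collars on the corners of a 130 mm square centred in it; which corner varies. What stands in it rests on the tray floor. Origin: its centre at tray-floor level, 5 mm above the table; z up. 
- large_ring: Large round grey collar: inside diameter 85, wall 3, height 8 mm. Fixed in the cardboard tray (280 mm square, floor 5 mm thick, rim 18 mm above the table, same yaw), one of four collars on the corners of a 130 mm square centred in it; which corner varies. What stands in it rests on the tray floor. Origin: its centre at tray-floor level, 5 mm above the table; z up. 
- square_frame: Square grey collar: inside 62 x 62 mm, wall 3, height 8 mm. Fixed in the cardboard tray (280 mm square, floor 5 mm thick, rim 18 mm above the table, same yaw), one of four collars on the corners of a 130 mm square centred in it; which corner varies. What stands in it rests on the tray floor. Origin: its centre at tray-floor level, 5 mm above the table; z up. x and y along its sides.
- oblong_frame: Oblong grey collar: inside 121 (its x) x 76 (its y) mm, wall 3, height 8 mm. Fixed in the cardboard tray (280 mm square, floor 5 mm thick, rim 18 mm above the table, same yaw), one of four collars on the corners of a 130 mm square centred in it; which corner varies. What stands in it rests on the tray floor. Origin: its centre at tray-floor level, 5 mm above the table; z up. 
Things that resemble listed ones, but are neither listed nor needed, are in the scene too. Of the things that look like the part that bears flat_tin_mid, the smallest one is meant.

How it is judged:
By the outcome, as a careful person would: the job done as asked, in the order asked, and still so for the second after the job is handed in, with the robot touching nothing.
It also fails if it takes over 120 s, if anything falls off the work surface, if the arm or the gripper's body presses on something with over 40 N, if the wrist force passes 120 N, or if a joint passes its speed limit or range.

## Working session

There is one attempt and no reset: what is moved stays moved. The work goes in short steps, Python scripts to look and compute and a tool call to move; the robot and the scene stay as the last step left them, time stands still between calls to the robot, and variables do not carry over. Pictures are saved under pics/ and viewed, at most 14 in all, crops included, and the job is handed in when it is done.

Besides the shell and the picture viewer there is one more tool, called after "Request:" as name([rows], argument=value, ...), one row to a line, values as JSON. send_rows: Moves the arm, as the interface text tells. Its arguments: {"type":"object","properties":{"rows":{"type":"array","items":{"type":"object","properties":{"xyz":{"type":"array","items":{"type":"number"}},"delta_rot":{"type":"array","items":{"type":"number"}},"grip":{"type":"number"}}}},"grip_force":{"type":"number"}},"required":["rows"]}

```bash
mkdir -p pics; cat > h.py <<'E'
from bench import manip
import numpy as np, cv2
def snap(cam,name=None):
    p=manip.get_image(cam)
    if name: cv2.imwrite(f'pics/{name}.png',cv2.cvtColor(p['frame'],cv2.COLOR_RGB2BGR))
    return p
def K(p): return np.array([[p['fx'],0,p['cx']],[0,p['fy'],p['cy']],[0,0,1.]])
def toworld(p,uv,z):
    u=cv2.undistortPoints(np.array([[uv]],float),K(p),np.array(p['dist_coeffs']))[0,0]
    V=np.array(p['view']);R=V[:3,:3];c=-R.T@V[:3,3];d=R.T@np.array([u[0],u[1],1])
    return c+d*(z-c[2])/d[2]
def topix(p,P):
    V=np.array(p['view']);r=cv2.Rodrigues(V[:3,:3])[0]
    return cv2.projectPoints(np.array([P],float),r,V[:3,3],K(p),np.array(p['dist_coeffs']))[0][0,0]
N=['tall_tin_mid','squat_tin_mid','flat_tin_mid','full_jar_mid','open_tin_mid','open_jar_mid','small_ring','large_ring','square_frame','oblong_frame']
E
python3 - <<'E'
from h import *
for c in ['top','scene']:
    p=snap(c,c+'0')
    for n in N:
        for d in manip.spot_point(p,n)[:4]:
            print(c,n,round(d['conf'],2),np.round(d['point'],3),topix(p,d['point']).round())
s=manip.read_state();print(s['tool_pos'],s['tool_rot'],s['finger_gap'])
E
```

```text
top tall_tin_mid 0.73 [ 0.464 -0.074  0.042] [274. 210.]
top squat_tin_mid 0.75 [ 0.603 -0.206  0.017] [323. 160.]
top flat_tin_mid 0.95 [ 0.277 -0.278  0.022] [353. 283.]
top flat_tin_mid 0.93 [ 0.464 -0.346  0.012] [377. 212.]
top flat_tin_mid 0.77 [ 0.359 -0.517  0.021] [442. 251.]
top full_jar_mid 0.75 [ 0.612 -0.351  0.035] [379. 156.]
top full_jar_mid 0.62 [0.447 0.186 0.003] [175. 218.]
top open_tin_mid 0.9 [ 0.469 -0.207  0.038] [325. 208.]
top open_jar_mid 0.91 [ 0.595 -0.067  0.032] [271. 161.]
top open_jar_mid 0.69 [0.58  0.18  0.005] [179. 169.]
top small_ring 0.69 [0.582 0.178 0.002] [180. 169.]
top small_ring 0.23 [ 0.467 -0.346  0.014] [377. 211.]
top large_ring 0.73 [0.454 0.313 0.003] [129. 215.]
top large_ring 0.42 [ 0.468 -0.347  0.013] [377. 211.]
top square_frame 0.66 [0.448 0.187 0.005] [175. 217.]
top oblong_frame 0.58 [0.58  0.311 0.004] [132. 169.]
scene tall_tin_mid 0.92 [ 0.46  -0.075  0.036] [287. 218.]
scene squat_tin_mid 0.74 [ 0.6   -0.209  0.014] [204. 242.]
scene flat_tin_mid 0.88 [ 0.354 -0.516  0.019] [174. 152.]
scene flat_tin_mid 0.88 [ 0.275 -0.284  0.02 ] [254. 161.]
scene flat_tin_mid 0.79 [ 0.469 -0.349  0.018] [193. 190.]
scene flat_tin_mid 0.2 [ 0.595 -0.065  0.034] [260. 258.]
scene full_jar_mid 0.65 [ 0.602 -0.352  0.033] [154. 214.]
scene full_jar_mid 0.16 [0.447 0.185 0.009] [396. 266.]
scene open_tin_mid 0.58 [ 0.465 -0.207  0.039] [239. 200.]
scene open_jar_mid 0.9 [ 0.596 -0.066  0.035] [259. 258.]
scene small_ring 0.59 [0.575 0.182 0.002] [374. 311.]
scene large_ring 0.65 [0.456 0.313 0.012] [457. 292.]
scene square_frame 0.75 [0.448 0.187 0.006] [397. 267.]
scene square_frame 0.3 [ 0.46  -0.076  0.038] [287. 218.]
scene oblong_frame 0.23 [ 0.592 -0.065  0.035] [260. 257.]
[ 0.19508978 -0.48741905  0.23131115] [3.14156855e+00 4.42242315e-05 3.80801414e-01] 0.08496744154287214
```

```bash
ls pics
```

```text
scene0.png
top0.png
```

View pics/top0.png

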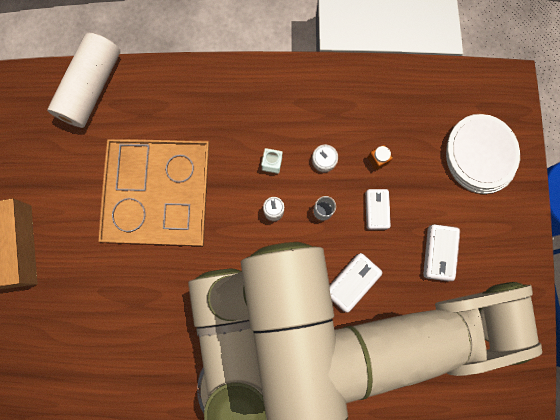

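View pics/scene0.png

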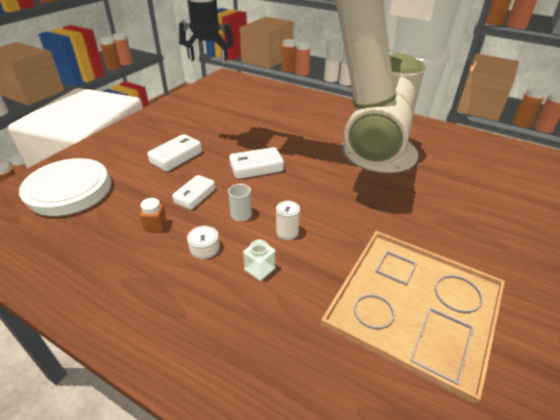

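The top picture shows the tray centred near pixel (155,192). The oblong frame is at (132,168), the small ring at (180,169), the large ring at (129,215) and the square frame at (176,217). The tall tin is at (274,209), the open tin at (324,208), the squat tin at (324,158), the amber jar at (381,155), the clear jar at (272,160), and the smallest flat tin at (377,210). The scene picture agrees with this: amber jar at (153,215), smallest flat tin at (193,191).

Request:
send_rows([
  {"xyz": [0,0,0],"delta_rot": [0,0,7.3],"grip": 100},
  {"xyz": [0,0,0],"delta_rot": [0,0,7.3],"grip": 100},
  {"xyz": [0,0,0],"delta_rot": [0,0,7.2],"grip": 100},
  {"xyz": [2.4,-3.7,0],"delta_rot": [0,0,0],"grip": 100},
  {"xyz": [2.4,-3.7,0],"delta_rot": [0,0,0],"grip": 100},
  {"xyz": [2.4,-3.7,0],"delta_rot": [0,0,0],"grip": 100},
  {"xyz": [2.4,-3.7,0],"delta_rot": [0,0,0],"grip": 100},
  {"xyz": [2.4,-3.7,0],"delta_rot": [0,0,0],"grip": 100},
  {"xyz": [2.4,-3.7,0],"delta_rot": [0,0,0],"grip": 100},
  {"xyz": [2.4,-3.7,0],"delta_rot": [0,0,0],"grip": 100},
  {"xyz": [2.4,-3.7,0],"delta_rot": [0,0,0],"grip": 100},
  {"xyz": [2.4,-3.7,0],"delta_rot": [0,0,0],"grip": 100},
])

```text
clock: 2.3
tool_pos: [0.4117, -0.1527, 0.2315]
tool_rot: [3.141, -0.0, 0.0]
force: [0.6, -0.4, 0.2]
finger_gap: 0.0858
finger_force: 0.0
```

Request:
send_rows([
  {"xyz": [2.4,-3.9,0],"delta_rot": [0,0,0],"grip": 100},
  {"xyz": [0,-3.0,0],"delta_rot": [0,0,0],"grip": 100},
  {"xyz": [0,0,0],"delta_rot": [0,0,0],"grip": 100},
  {"xyz": [0,0,0],"delta_rot": [0,0,0],"grip": 100},
])

```text
clock: 2.7
tool_pos: [0.435, -0.0852, 0.2314]
tool_rot: [3.141, -0.0, 0.002]
force: [1.3, -0.3, -0.4]
finger_gap: 0.0851
finger_force: 0.0
```

```bash
python3 - <<'E'
from h import *
p=snap('wrist','w1')
V=np.array(p['view']);print('cam',(-V[:3,:3].T@V[:3,3]).round(3),V[2,:3].round(2))
s=manip.read_state();print(s['clock'],s['tool_pos'],s['tool_rot'])
for n in N:
    for d in manip.spot_point(p,n)[:3]: print(n,round(d['conf'],2),np.round(d['point'],3),topix(p,d['point']).round())
E
```

```text
cam [ 0.502 -0.085  0.375] [-0.26 -0.   -0.96]
2.75 [ 0.43499567 -0.0857912   0.23138402] [ 3.14123997e+00 -1.94405714e-04  2.43634463e-04]
flat_tin_mid 0.67 [ 0.467 -0.346  0.012] [531. 148.]
flat_tin_mid 0.6 [ 0.28  -0.278  0.025] [452. 313.]
open_tin_mid 0.66 [ 0.59  -0.07   0.035] [266.   8.]
open_tin_mid 0.58 [ 0.467 -0.202  0.036] [405. 149.]
open_jar_mid 0.85 [ 0.592 -0.072  0.037] [268.   5.]
```

View pics/w1.png

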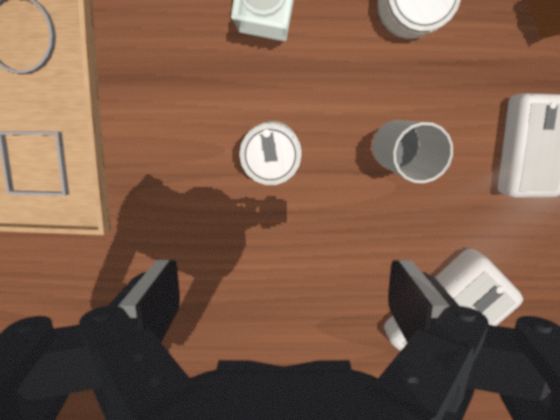

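The wrist picture shows the tall tin's lid centred at (270,153). The open tin is at (418,152), the square frame at (36,162), and the smallest flat tin at (533,145).

```bash
python3 - <<'E'
from h import *
w=snap('wrist'); print('tall',toworld(w,(270.5,153.5),.075).round(4))
p=snap('top','top1')
hsv=cv2.cvtColor(p['frame'],cv2.COLOR_RGB2HSV); 
print('tray hsv',hsv[192,155],'wood',hsv[100,200])
m=(hsv[...,2]>150)&(hsv[...,1]>60)&(hsv[...,0]<30); m=m.astype(np.uint8)
m=cv2.morphologyEx(m,cv2.MORPH_CLOSE,np.ones((5,5)))
n,l,s,c=cv2.connectedComponentsWithStats(m); k=l[192,150]; print(s[k])
cs=max(cv2.findContours((l==k).astype(np.uint8),0,1)[0],key=cv2.contourArea).reshape(-1,2)
W=np.array([toworld(p,q,.018)[:2] for q in cs.astype(float)],np.float32)
r=cv2.minAreaRect(W); print('tray',r); tc=W
# collar fit from nets
loc={'small_ring':(65,-65),'large_ring':(-65,65),'square_frame':(-65,-65),'oblong_frame':(65,65)}
A=[];B=[]
sc=snap('scene')
for q in (p,sc,w):
  for n_,L in loc.items():
    for d in manip.spot_point(q,n_)[:2]:
      P=np.array(d['point'])
      if d['conf']>.4 and P[1]>.1: A.append(np.array(L)/1e3);B.append(P[:2])
A=np.array(A);B=np.array(B);a=A-A.mean(0);b=B-B.mean(0)
th=np.arctan2((a[:,0]*b[:,1]-a[:,1]*b[:,0]).sum(),(a*b).sum());R=np.array([[np.cos(th),-np.sin(th)],[np.sin(th),np.cos(th)]])
t=B.mean(0)-R@A.mean(0);print('net tray',t,np.degrees(th),len(A),np.abs(A@R.T+t-B).max(0))
for n_,L in loc.items(): print(n_,(R@np.array(L)/1e3+t).round(4))
E
```

```text
tall [ 0.466  -0.0747  0.075 ]
tray hsv [ 15 153 225] wood [ 10 184 122]
[   98   139   111   107 10767]
tray ((0.5187261700630188, 0.24720166623592377), (0.28242915868759155, 0.2821565568447113), 88.28038024902344)
net tray [0.5327171  0.24944288] 5.863422552261125 7 [0.1005026  0.01192318]
small_ring [0.604  0.1914]
large_ring [0.4614 0.3075]
square_frame [0.4747 0.1781]
oblong_frame [0.5907 0.3207]
```

Tray pose: centre (0.5187, 0.2472), yaw −1.7°. Its fitted size is 282 mm against 280 mm nominal. The tall tin is at (0.466, −0.0747).

Request:
send_rows([
  {"xyz": [3.1,-1.1,0],"delta_rot": [0,0,0],"grip": 100},
  {"xyz": [0,0,3.5],"delta_rot": [0,0,0],"grip": 100},
  {"xyz": [0,0,4],"delta_rot": [0,0,0],"grip": 100},
  {"xyz": [0,0,4],"delta_rot": [0,0,0],"grip": 100},
  {"xyz": [0,0,3.5],"delta_rot": [0,0,0],"grip": 100},
  {"xyz": [0,0,3],"delta_rot": [0,0,0],"grip": 100},
  {"xyz": [0,0,2.1],"delta_rot": [0,0,0],"grip": 100},
  {"xyz": [0,0,0],"delta_rot": [0,0,0],"grip": 80},
  {"xyz": [0,0,0],"delta_rot": [0,0,0],"grip": 70},
], grip_force=40)

```text
clock: 4.9
tool_pos: [0.4663, -0.0744, 0.0309]
tool_rot: [3.141, -0.0, 0.0]
force: [0.8, -0.1, -0.1]
finger_gap: 0.0601
finger_force: 0.0
```

Request:
send_rows([
  {"xyz": [0,0,0],"delta_rot": [0,0,0],"grip": 66},
  {"xyz": [0,0,0],"delta_rot": [0,0,0],"grip": 62},
  {"xyz": [0,0,0],"delta_rot": [0,0,0],"grip": 58},
  {"xyz": [0,0,0],"delta_rot": [0,0,0],"grip": 50},
  {"xyz": [0,0,0],"delta_rot": [0,0,0],"grip": 45},
  {"xyz": [0,0,0],"delta_rot": [0,0,0],"grip": 45},
  {"xyz": [0,0,0],"delta_rot": [0,0,0],"grip": 45},
])

```text
clock: 5.6
tool_pos: [0.4666, -0.0744, 0.0316]
tool_rot: [3.141, -0.002, 0.0]
force: [-1.8, 2.2, 8.4]
finger_gap: 0.0513
finger_force: 40.7
```

Request:
send_rows([
  {"xyz": [0,0,-1],"delta_rot": [0,0,0],"grip": 45},
  {"xyz": [0,0,-3],"delta_rot": [0,0,0],"grip": 45},
  {"xyz": [0,0,-4],"delta_rot": [0,0,0],"grip": 45},
  {"xyz": [0,0,-2],"delta_rot": [0,0,0],"grip": 45},
  {"xyz": [1.0,-2.2,0],"delta_rot": [0,0,0],"grip": 45},
  {"xyz": [1.8,-4.0,0],"delta_rot": [0,0,0],"grip": 45},
  {"xyz": [1.8,-4.0,0],"delta_rot": [0,0,0],"grip": 45},
  {"xyz": [1.8,-4.0,0],"delta_rot": [0,0,0],"grip": 45},
  {"xyz": [1.8,-4.0,0],"delta_rot": [0,0,0],"grip": 45},
  {"xyz": [1.8,-4.0,0],"delta_rot": [0,0,0],"grip": 45},
  {"xyz": [1.0,-2.2,0],"delta_rot": [0,0,0],"grip": 45},
  {"xyz": [0.5,-1.1,0],"delta_rot": [0,0,0],"grip": 45},
])

```text
clock: 6.8
tool_pos: [0.5811, 0.1826, 0.1308]
tool_rot: [-3.142, -0.0, 0.002]
force: [-0.6, -0.3, -2.3]
finger_gap: 0.0511
finger_force: 42.5
```

Request:
send_rows([
  {"xyz": [0,0,0],"delta_rot": [0,0,0],"grip": 45},
  {"xyz": [0,0,0],"delta_rot": [0,0,0],"grip": 45},
])

```text
clock: 7.0
tool_pos: [0.5806, 0.1797, 0.1305]
tool_rot: [3.141, 0.0, -0.0]
force: [-0.0, -0.8, -1.4]
finger_gap: 0.0512
finger_force: 42.5
```

```bash
cat >> h.py <<'E'
loc={'small_ring':(65,-65),'large_ring':(-65,65),'square_frame':(-65,-65),'oblong_frame':(65,65)}
def overlay(p,name,c=(.5187,.2472),yaw=-1.72):
    im=cv2.cvtColor(p['frame'],cv2.COLOR_RGB2BGR);t=np.radians(yaw);R=np.array([[np.cos(t),-np.sin(t)],[np.sin(t),np.cos(t)]])
    a=np.linspace(0,2*np.pi,60);ci=np.c_[np.cos(a),np.sin(a)];sq=np.array([[1,1],[1,-1],[-1,-1],[-1,1],[1,1]])
    sh={'small_ring':ci*35,'large_ring':ci*42.5,'square_frame':sq*31,'oblong_frame':sq*[60.5,38]}
    for n,s in sh.items():
        P=(s+loc[n])/1e3@R.T+c
        q=np.array([topix(p,(x,y,.013)) for x,y in P]).round().astype(int)
        cv2.polylines(im,[q.reshape(-1,1,2)],False,(0,255,0),1)
    q=np.array([topix(p,(*(R@(s*.14)+c),.018)) for s in sq]).round().astype(int);cv2.polylines(im,[q.reshape(-1,1,2)],False,(255,0,0),1)
    cv2.imwrite(f'pics/{name}.png',im)
E
python3 - <<'E'
from h import *
s=manip.read_state();print(s['clock'],s['tool_pos'],s['tool_rot'],s['finger_gap'])
overlay(snap('wrist'),'w2')
E
```

```text
7.0 [0.5806058  0.1796782  0.13049454] [ 3.14119284e+00  3.45682073e-04 -2.99492867e-04] 0.05119672149680327
```

View pics/w2.png

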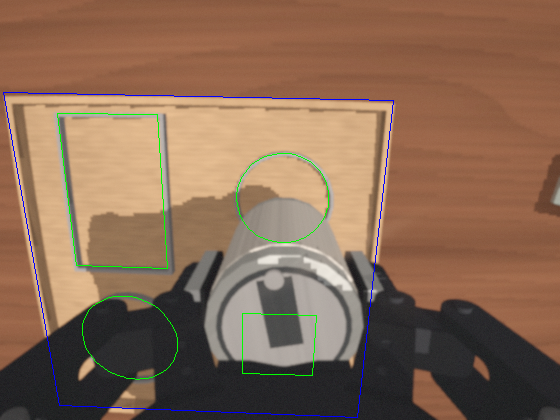

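The overlay shows the tray outline, oblong frame and small ring matching to within about 2 px. The tin is held over the ring at (285,200). Next I lower it.

Request:
send_rows([
  {"xyz": [0.1,0,2],"delta_rot": [0,0,0],"grip": 45},
  {"xyz": [0,0,2.5],"delta_rot": [0,0,0],"grip": 45},
  {"xyz": [0,0,2],"delta_rot": [0,0,0],"grip": 45},
  {"xyz": [0,0,1.2],"delta_rot": [0,0,0],"grip": 45},
  {"xyz": [0,0,0.7],"delta_rot": [0,0,0],"grip": 45},
  {"xyz": [0,0,0.4],"delta_rot": [0,0,0],"grip": 45},
  {"xyz": [0,0,0.3],"delta_rot": [0,0,0],"grip": 45},
  {"xyz": [0,0,0],"delta_rot": [0,0,0],"grip": 45},
  {"xyz": [0,0,0],"delta_rot": [0,0,0],"grip": 45},
])

```text
clock: 7.95
tool_pos: [0.5822, 0.1807, 0.0398]
tool_rot: [-3.141, -0.001, 0.0]
force: [-0.3, -0.7, -1.6]
finger_gap: 0.0513
finger_force: 42.5
```

Request:
send_rows([
  {"xyz": [0,0,0.1],"delta_rot": [0,0,0],"grip": 45},
  {"xyz": [0,0,0.1],"delta_rot": [0,0,0],"grip": 45},
  {"xyz": [0,0,0],"delta_rot": [0,0,0],"grip": 45},
])

```text
clock: 8.25
tool_pos: [0.5818, 0.1807, 0.0372]
tool_rot: [-3.142, 0.0, 0.0]
force: [-0.2, 0.1, -1.3]
finger_gap: 0.0511
finger_force: 42.5
```

Request:
send_rows([
  {"xyz": [0,0,0.05],"delta_rot": [0,0,0],"grip": 45},
  {"xyz": [0,0,0.05],"delta_rot": [0,0,0],"grip": 45},
  {"xyz": [0,0,0],"delta_rot": [0,0,0],"grip": 45},
])

```text
clock: 8.55
tool_pos: [0.582, 0.1807, 0.0367]
tool_rot: [3.142, -0.0, 0.0]
force: [-2.1, -0.3, 2.7]
finger_gap: 0.0511
finger_force: 42.7
```

Request:
send_rows([
  {"xyz": [0,0,0],"delta_rot": [0,0,0],"grip": 62},
  {"xyz": [0,0,0],"delta_rot": [0,0,0],"grip": 68},
  {"xyz": [0,0,0],"delta_rot": [0,0,0],"grip": 80},
  {"xyz": [0,0,0],"delta_rot": [0,0,0],"grip": 95},
  {"xyz": [0,0,-1],"delta_rot": [0,0,0],"grip": 95},
  {"xyz": [0,0,-3],"delta_rot": [0,0,0],"grip": 95},
  {"xyz": [0,0,-4.5],"delta_rot": [0,0,0],"grip": 100},
  {"xyz": [0,0,-4.5],"delta_rot": [0,0,0],"grip": 100},
  {"xyz": [0,0,-4.5],"delta_rot": [0,0,0],"grip": 100},
  {"xyz": [0,0,-2],"delta_rot": [0,0,0],"grip": 100},
])

```text
clock: 9.55
tool_pos: [0.5827, 0.1809, 0.2369]
tool_rot: [-3.141, -0.007, 0.0]
force: [-0.3, 0.4, 0.3]
finger_gap: 0.0853
finger_force: 0.0
```

Request:
send_rows([
  {"xyz": [-0.5,4.5,0],"delta_rot": [0,0,0],"grip": 100},
  {"xyz": [-0.5,4.5,0],"delta_rot": [0,0,0],"grip": 100},
  {"xyz": [0,4.5,0],"delta_rot": [0,0,0],"grip": 100},
  {"xyz": [0,4.5,0],"delta_rot": [0,0,0],"grip": 100},
  {"xyz": [0,4.5,0],"delta_rot": [0,0,0],"grip": 100},
  {"xyz": [0,4.5,0],"delta_rot": [0,0,0],"grip": 100},
  {"xyz": [0,4.5,0],"delta_rot": [0,0,0],"grip": 100},
  {"xyz": [0,4.5,0],"delta_rot": [0,0,0],"grip": 100},
  {"xyz": [0,4.5,0],"delta_rot": [0,0,0],"grip": 100},
  {"xyz": [0,0,0],"delta_rot": [0,0,0],"grip": 100},
  {"xyz": [0,0,0],"delta_rot": [0,0,0],"grip": 100},
])

```text
clock: 10.65
tool_pos: [0.5718, -0.2248, 0.2317]
tool_rot: [-3.141, -0.0, -0.001]
force: [0.0, -0.0, 0.9]
finger_gap: 0.0853
finger_force: 0.0
```

```bash
python3 - <<'E'
from h import *
s=manip.read_state();print(s['clock'],s['tool_pos'],s['tool_rot'],s['finger_gap'])
p=snap('wrist','w3')
for n in N[:6]:
    for d in manip.spot_point(p,n)[:2]: print(n,round(d['conf'],2),np.round(d['point'],3),topix(p,d['point']).round())
E
```

```text
10.65 [ 0.57179609 -0.22481881  0.23165927] [-3.14141251e+00 -2.27040573e-04 -1.20724891e-03] 0.08525976147209138
squat_tin_mid 0.59 [ 0.603 -0.206  0.022] [265. 147.]
flat_tin_mid 0.57 [ 0.471 -0.341  0.014] [387. 266.]
full_jar_mid 0.69 [ 0.602 -0.359  0.032] [421. 150.]
full_jar_mid 0.3 [ 0.603 -0.208  0.018] [267. 146.]
open_tin_mid 0.61 [ 0.467 -0.202  0.038] [262. 279.]
open_jar_mid 0.87 [ 0.591 -0.07   0.036] [125. 162.]
```

View pics/w3.png

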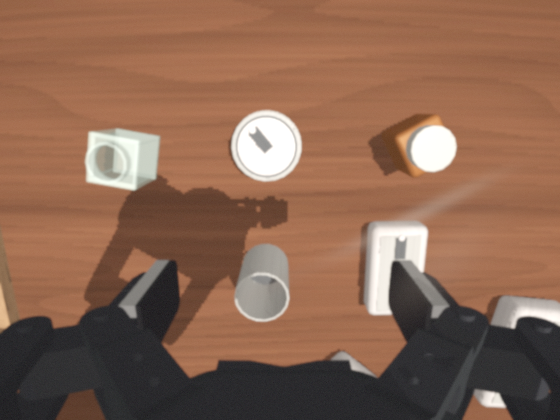

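The wrist picture shows the squat tin's lid centred at (266,145.5), the jar lid at (431.5,148), and the jar body's upper edge running from (397,133) to (437,116). The flat tin covers about (367–427, 222–315).

```bash
python3 - <<'E'
from h import *
p=snap('wrist')
print('squat',toworld(p,(266,145.5),.038).round(4))
print('jar',toworld(p,(431.5,148),.070).round(4))
a,b,c=[toworld(p,q,.054)[:2] for q in ((397,133),(437,116),(417,176))]
print('jar edge',a,b,np.degrees(np.arctan2(*(b-a)[::-1])),np.linalg.norm(b-a),c,np.degrees(np.arctan2(*(c-a)[::-1])))
g=p['frame'].min(2); m=(g>130).astype(np.uint8)
n,l,s,cc=cv2.connectedComponentsWithStats(m); 
for k in range(1,n):
    if s[k][4]>600: print(s[k],cc[k])
E
```

```text
squat [ 0.6064 -0.2071  0.038 ]
jar [ 0.6083 -0.3517  0.07  ]
jar edge [ 0.61972548 -0.3254642 ] [ 0.63519985 -0.36062727] -66.24693026962973 0.03841740709561274 [ 0.580699   -0.34746771] -150.58527646257158
[ 233  110   71   72 4043] [267.88572842 145.75488499]
[ 408  125   51   49 1898] [433.42413066 148.54583772]
[  86  128   76   63 3749] [123.02160576 157.9583889 ]
[ 366  221   70   95 4009] [394.15714642 259.2509354 ]
[ 235  245   56   78 3028] [264.02542933 284.71070013]
[ 494  297   66   32 1383] [526.05567607 310.73246565]
```

Request:
send_rows([
  {"xyz": [3.4,-1.8,0],"delta_rot": [0,0,0],"grip": 100},
  {"xyz": [0,0,3.5],"delta_rot": [0,0,0],"grip": 100},
  {"xyz": [0,0,4],"delta_rot": [0,0,0],"grip": 100},
  {"xyz": [0,0,4],"delta_rot": [0,0,0],"grip": 100},
  {"xyz": [0,0,3.5],"delta_rot": [0,0,0],"grip": 100},
  {"xyz": [0,0,2],"delta_rot": [0,0,0],"grip": 100},
  {"xyz": [0,0,0],"delta_rot": [0,0,0],"grip": 100},
  {"xyz": [0,0,0],"delta_rot": [0,0,0],"grip": 100},
])

```text
clock: 11.85
tool_pos: [0.6064, -0.2063, 0.0622]
tool_rot: [3.141, -0.001, 0.001]
force: [-0.1, 0.5, -0.0]
finger_gap: 0.0855
finger_force: 0.0
```

```bash
python3 - <<'E'
from h import *
s=manip.read_state();print(s['clock'],s['tool_pos'],s['tool_rot'],s['finger_gap'])
p=snap('wrist','w4')
E
```

```text
11.85 [ 0.60644672 -0.20629177  0.06218991] [ 3.14117189e+00 -7.89105709e-04  5.69978801e-04] 0.0854664735587777
```

View pics/w4.png

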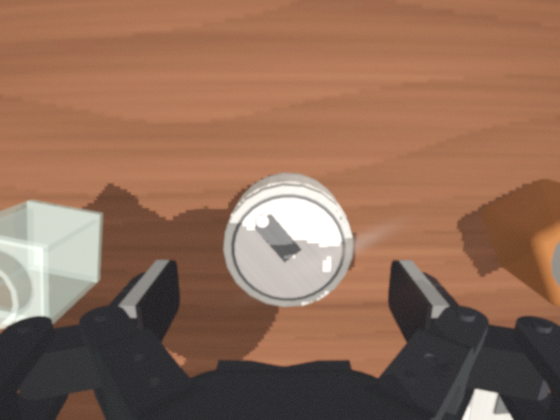

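The lid is centred at (289,249), about 2 mm to the right of the gap's middle. I'll shift slightly and go down.

Request:
send_rows([
  {"xyz": [0,0.15,1.5],"delta_rot": [0,0,0],"grip": 100},
  {"xyz": [0,0,1.5],"delta_rot": [0,0,0],"grip": 100},
  {"xyz": [0,0,1.2],"delta_rot": [0,0,0],"grip": 100},
  {"xyz": [0,0,1],"delta_rot": [0,0,0],"grip": 100},
  {"xyz": [0,0,0],"delta_rot": [0,0,0],"grip": 90},
  {"xyz": [0,0,0],"delta_rot": [0,0,0],"grip": 84},
  {"xyz": [0,0,0],"delta_rot": [0,0,0],"grip": 80},
  {"xyz": [0,0,0],"delta_rot": [0,0,0],"grip": 76},
  {"xyz": [0,0,0],"delta_rot": [0,0,0],"grip": 70},
  {"xyz": [0,0,0],"delta_rot": [0,0,0],"grip": 64},
  {"xyz": [0,0,0],"delta_rot": [0,0,0],"grip": 64},
])

```text
clock: 13.0
tool_pos: [0.6065, -0.208, 0.0104]
tool_rot: [3.141, -0.001, 0.0]
force: [-1.4, 0.5, 5.0]
finger_gap: 0.0649
finger_force: 43.7
```

Request:
send_rows([
  {"xyz": [0,0,-1],"delta_rot": [0,0,0],"grip": 64},
  {"xyz": [0,0,-3],"delta_rot": [0,0,0],"grip": 64},
  {"xyz": [0,0,-4],"delta_rot": [0,0,0],"grip": 64},
  {"xyz": [0,0,-3],"delta_rot": [0,0,0],"grip": 64},
  {"xyz": [-0.6,-2.1,0],"delta_rot": [0,0,0],"grip": 64},
  {"xyz": [-1.2,-4.2,0],"delta_rot": [0,0,0],"grip": 64},
  {"xyz": [-1.2,-4.2,0],"delta_rot": [0,0,0],"grip": 64},
  {"xyz": [-1.2,-4.2,0],"delta_rot": [0,0,0],"grip": 64},
  {"xyz": [-1.2,-4.2,0],"delta_rot": [0,0,0],"grip": 64},
  {"xyz": [-1.2,-4.2,0],"delta_rot": [0,0,0],"grip": 64},
  {"xyz": [-1.2,-4.2,0],"delta_rot": [0,0,0],"grip": 64},
  {"xyz": [-1.2,-4.2,0],"delta_rot": [0,0,0],"grip": 64},
])

```text
clock: 14.2
tool_pos: [0.5152, 0.1088, 0.1199]
tool_rot: [-3.142, -0.001, 0.0]
force: [0.9, 1.5, -2.3]
finger_gap: 0.0647
finger_force: 45.0
```

Request:
send_rows([
  {"xyz": [-1.2,-4.2,0],"delta_rot": [0,0,0],"grip": 64},
  {"xyz": [-1.2,-4.2,0],"delta_rot": [0,0,0],"grip": 64},
  {"xyz": [-1.2,-4.2,0],"delta_rot": [0,0,0],"grip": 64},
  {"xyz": [-1.2,-4.2,0],"delta_rot": [0,0,0],"grip": 64},
  {"xyz": [-0.9,-2.6,0],"delta_rot": [0,0,0],"grip": 64},
  {"xyz": [-0.4,-1.3,0],"delta_rot": [0,0,0],"grip": 64},
  {"xyz": [0,0,0],"delta_rot": [0,0,0],"grip": 64},
  {"xyz": [0,0,0],"delta_rot": [0,0,0],"grip": 64},
])

```text
clock: 15.0
tool_pos: [0.4553, 0.3133, 0.1194]
tool_rot: [3.141, -0.0, -0.0]
force: [0.0, -0.0, -1.5]
finger_gap: 0.0646
finger_force: 45.0
```

```bash
python3 - <<'E'
from h import *
s=manip.read_state();print(s['clock'],s['tool_pos'],s['tool_rot'],s['finger_gap'])
overlay(snap('wrist'),'w5')
E
```

```text
15.0 [0.45528096 0.3132799  0.1194202 ] [ 3.14121983e+00 -1.74606733e-04 -1.54147357e-04] 0.06464962479860037
```

View pics/w5.png

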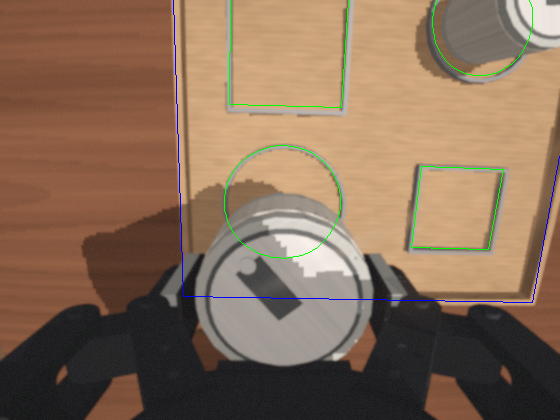

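The overlay on the large ring at (283,200) fits, and the tall tin stands inside its ring at the top right. I'll lower the squat tin.

Request:
send_rows([
  {"xyz": [0,-0.1,2],"delta_rot": [0,0,0],"grip": 64},
  {"xyz": [0,0,2.5],"delta_rot": [0,0,0],"grip": 64},
  {"xyz": [0,0,2.5],"delta_rot": [0,0,0],"grip": 64},
  {"xyz": [0,0,1.5],"delta_rot": [0,0,0],"grip": 64},
  {"xyz": [0,0,0.8],"delta_rot": [0,0,0],"grip": 64},
  {"xyz": [0,0,0.4],"delta_rot": [0,0,0],"grip": 64},
  {"xyz": [0,0,0.3],"delta_rot": [0,0,0],"grip": 64},
  {"xyz": [0,0,0.1],"delta_rot": [0,0,0],"grip": 64},
  {"xyz": [0,0,0.1],"delta_rot": [0,0,0],"grip": 64},
  {"xyz": [0,0,0],"delta_rot": [0,0,0],"grip": 64},
  {"xyz": [0,0,0],"delta_rot": [0,0,0],"grip": 64},
])

```text
clock: 16.15
tool_pos: [0.455, 0.3153, 0.0176]
tool_rot: [-3.141, -0.0, 0.0]
force: [-0.1, -0.9, -1.1]
finger_gap: 0.0646
finger_force: 45.0
```

Request:
send_rows([
  {"xyz": [0,0,0.05],"delta_rot": [0,0,0],"grip": 64},
  {"xyz": [0,0,0],"delta_rot": [0,0,0],"grip": 64},
])

```text
clock: 16.35
tool_pos: [0.4549, 0.3152, 0.0168]
tool_rot: [3.142, -0.0, 0.0]
force: [-0.5, 0.4, -1.4]
finger_gap: 0.0646
finger_force: 45.0
```

Request:
send_rows([
  {"xyz": [0,0,0.05],"delta_rot": [0,0,0],"grip": 64},
  {"xyz": [0,0,0.05],"delta_rot": [0,0,0],"grip": 64},
  {"xyz": [0,0,0],"delta_rot": [0,0,0],"grip": 64},
])

```text
clock: 16.65
tool_pos: [0.4548, 0.3152, 0.0157]
tool_rot: [3.142, 0.0, 0.0]
force: [-0.9, -0.6, -1.3]
finger_gap: 0.0647
finger_force: 45.0
```

Request:
send_rows([
  {"xyz": [0,0,0.05],"delta_rot": [0,0,0],"grip": 64},
  {"xyz": [0,0,0],"delta_rot": [0,0,0],"grip": 64},
])

```text
clock: 16.85
tool_pos: [0.4549, 0.3152, 0.0154]
tool_rot: [-3.142, -0.0, 0.0]
force: [-0.2, -0.3, -0.2]
finger_gap: 0.0646
finger_force: 45.3
```

Request:
send_rows([
  {"xyz": [0,0,0],"delta_rot": [0,0,0],"grip": 80},
  {"xyz": [0,0,0],"delta_rot": [0,0,0],"grip": 88},
  {"xyz": [0,0,0],"delta_rot": [0,0,0],"grip": 100},
  {"xyz": [0,0,0],"delta_rot": [0,0,0],"grip": 100},
  {"xyz": [0,0,-1],"delta_rot": [0,0,0],"grip": 100},
  {"xyz": [0,0,-3],"delta_rot": [0,0,0],"grip": 100},
  {"xyz": [0,0,-4.5],"delta_rot": [0,0,0],"grip": 100},
  {"xyz": [0,0,-4.5],"delta_rot": [0,0,0],"grip": 100},
  {"xyz": [0,0,-4.5],"delta_rot": [0,0,0],"grip": 100},
  {"xyz": [0,0,-4],"delta_rot": [0,0,0],"grip": 100},
  {"xyz": [0.8,4.4,0],"delta_rot": [0,0,0],"grip": 100},
  {"xyz": [0.8,4.4,0],"delta_rot": [0,0,0],"grip": 100},
])

```text
clock: 18.05
tool_pos: [0.4709, 0.2267, 0.2322]
tool_rot: [-3.141, -0.003, 0.003]
force: [1.3, -1.2, -0.3]
finger_gap: 0.0856
finger_force: 0.0
```

Request:
send_rows([
  {"xyz": [0.8,4.5,0],"delta_rot": [0,0,0],"grip": 100},
  {"xyz": [0.8,4.5,0],"delta_rot": [0,0,0],"grip": 100},
  {"xyz": [0.8,4.5,0],"delta_rot": [0,0,0],"grip": 100},
  {"xyz": [0.8,4.5,0],"delta_rot": [0,0,0],"grip": 100},
  {"xyz": [0.8,4.5,0],"delta_rot": [0,0,0],"grip": 100},
  {"xyz": [0.8,4.5,0],"delta_rot": [0,0,0],"grip": 100},
  {"xyz": [0.8,4.5,0],"delta_rot": [0,0,0],"grip": 100},
  {"xyz": [0.8,4.5,0],"delta_rot": [0,0,0],"grip": 100},
  {"xyz": [0.8,4.5,0],"delta_rot": [0,0,0],"grip": 100},
  {"xyz": [0.8,4.5,0],"delta_rot": [0,0,0],"grip": 100},
  {"xyz": [0.8,4.5,0],"delta_rot": [0,0,0],"grip": 100},
  {"xyz": [0.8,4.5,0],"delta_rot": [0,0,0],"grip": 100},
])

```text
clock: 19.25
tool_pos: [0.5669, -0.3146, 0.2312]
tool_rot: [3.141, -0.001, 0.0]
force: [0.3, 0.2, 0.1]
finger_gap: 0.0854
finger_force: 0.0
```

Request:
send_rows([
  {"xyz": [0.4,3.5,2],"delta_rot": [0,0,0],"grip": 100},
  {"xyz": [0,0,2],"delta_rot": [0,0,0],"grip": 100},
  {"xyz": [0,0,0],"delta_rot": [0,0,0],"grip": 100},
  {"xyz": [0,0,0],"delta_rot": [0,0,0],"grip": 100},
])

```text
clock: 19.65
tool_pos: [0.5712, -0.3474, 0.1915]
tool_rot: [3.141, -0.0, 0.001]
force: [0.5, -0.3, 0.3]
finger_gap: 0.0856
finger_force: 0.0
```

```bash
python3 - <<'E'
from h import *
s=manip.read_state();print(s['clock'],s['tool_pos'],s['tool_rot'],s['finger_gap'])
p=snap('wrist','w6')
cv2.imwrite('pics/w6c.png',cv2.resize(cv2.imread('pics/w6.png')[60:360,150:550],None,fx=2,fy=2,interpolation=2))
E
```

```text
19.65 [ 0.57120907 -0.34735507  0.19145937] [ 3.14131352e+00 -4.90690723e-04  7.68986497e-04] 0.08557967564035777
```

View pics/w6c.png

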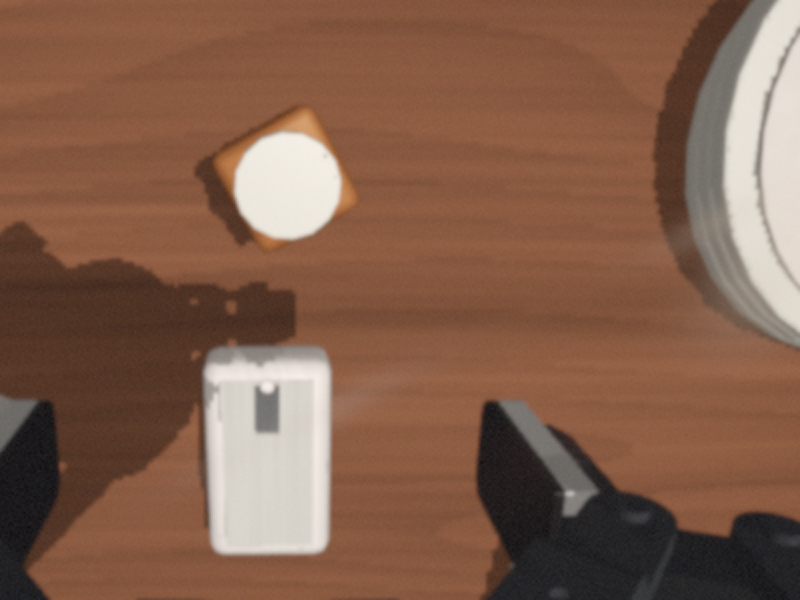

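The crop shows the jar lid at crop pixel (288,185), with glass corners at (213,160), (310,107), (357,197) and (272,251). The flat tin lies at about crop (205–330, 347–553), nearly straight.

```bash
python3 - <<'E'
from h import *
p=snap('wrist')
f=lambda q:(q[0]/2+150,q[1]/2+60)
print('lid',toworld(p,f((288,185)),.070).round(4))
for z in (.02,.05):
    C=np.array([toworld(p,f(q),z)[:2] for q in ((213,160),(310,107),(357,197),(272,251))])
    e=np.roll(C,-1,0)-C; print(z,C.mean(0).round(4),np.degrees(np.arctan2(e[:,1],e[:,0])).round(1),np.linalg.norm(e,axis=1).round(4))
g=p['frame'].min(2); m=(g>120).astype(np.uint8); m=cv2.morphologyEx(m,cv2.MORPH_CLOSE,np.ones((15,15)))
n,l=cv2.connectedComponents(m); k=l[300,283]
cs=max(cv2.findContours((l==k).astype(np.uint8),0,1)[0],key=cv2.contourArea).reshape(-1,2).astype(float)
for z in (.015,.03):
    W=np.array([toworld(p,q,z)[:2] for q in cs],np.float32); print('flat',z,cv2.minAreaRect(W))
T=np.array([toworld(p,f(q),.028)[:2] for q in ((216,380),(318,380),(320,545),(219,545))]);print(T.round(4))
E
```

```text
lid [ 0.6076 -0.3555  0.07  ]
0.02 [ 0.6042 -0.357 ] [ -61.7 -151.   123.1   32.6] [0.0481 0.0446 0.0452 0.0485]
0.05 [ 0.6074 -0.3561] [ -61.7 -151.   123.1   32.6] [0.0436 0.0404 0.0409 0.0439]
flat 0.015 ((0.4657689929008484, -0.34826791286468506), (0.11512836068868637, 0.06220964342355728), 0.6931219696998596)
flat 0.03 ((0.4738284945487976, -0.34821850061416626), (0.10974352061748505, 0.059299927204847336), 0.6931163668632507)
[[ 0.5122 -0.3241]
 [ 0.5123 -0.3717]
 [ 0.4228 -0.3748]
 [ 0.4228 -0.3239]]
```

Request:
send_rows([
  {"xyz": [3.6,0.8,0],"delta_rot": [0,0,0],"grip": 100},
  {"xyz": [0,0,2],"delta_rot": [0,0,-7.3],"grip": 100},
  {"xyz": [0,0,2],"delta_rot": [0,0,-7.3],"grip": 100},
  {"xyz": [0,0,2],"delta_rot": [0,0,-7.2],"grip": 100},
  {"xyz": [0,0,2],"delta_rot": [0,0,-7.2],"grip": 100},
  {"xyz": [0,0,0],"delta_rot": [0,0,0],"grip": 100},
  {"xyz": [0,0,0],"delta_rot": [0,0,0],"grip": 100},
])

```text
clock: 20.45
tool_pos: [0.6076, -0.3557, 0.112]
tool_rot: [3.14, -0.001, 0.504]
force: [-0.1, -0.3, 1.1]
finger_gap: 0.0855
finger_force: 0.0
```

```bash
python3 - <<'E'
from h import *
s=manip.read_state();print(s['clock'],s['tool_pos'],s['tool_rot'],s['finger_gap'])
p=snap('wrist','w7')
for d in manip.spot_point(p,'full_jar_mid')[:2]: print(d)
E
```

```text
20.45 [ 0.60759862 -0.35565437  0.11200668] [ 3.13993551e+00 -6.58475691e-04  5.03748039e-01] 0.08552103069589694
```

View pics/w7.png

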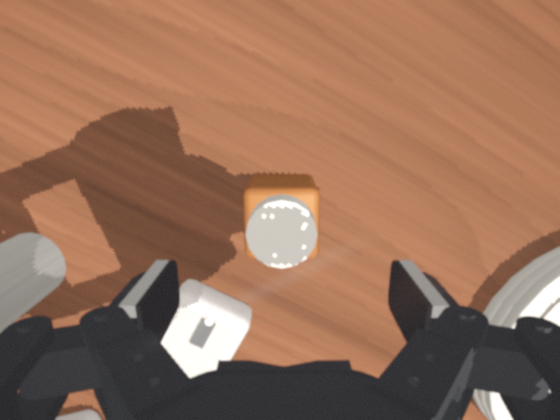

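The jar sits square and centred between the pads at (282,232), and the fingers clear the plates and the flat tin. I'll descend.

Request:
send_rows([
  {"xyz": [0,0,2.5],"delta_rot": [0,0,0],"grip": 100},
  {"xyz": [0,0,3],"delta_rot": [0,0,0],"grip": 100},
  {"xyz": [0,0,2.4],"delta_rot": [0,0,0],"grip": 95},
  {"xyz": [0,0,1.5],"delta_rot": [0,0,0],"grip": 80},
  {"xyz": [0,0,0],"delta_rot": [0,0,0],"grip": 66},
  {"xyz": [0,0,0],"delta_rot": [0,0,0],"grip": 60},
  {"xyz": [0,0,0],"delta_rot": [0,0,0],"grip": 56},
  {"xyz": [0,0,0],"delta_rot": [0,0,0],"grip": 52},
  {"xyz": [0,0,0],"delta_rot": [0,0,0],"grip": 46},
  {"xyz": [0,0,0],"delta_rot": [0,0,0],"grip": 40},
  {"xyz": [0,0,0],"delta_rot": [0,0,0],"grip": 40},
  {"xyz": [0,0,0],"delta_rot": [0,0,0],"grip": 40},
])

```text
clock: 21.75
tool_pos: [0.6078, -0.3563, 0.0183]
tool_rot: [3.139, -0.001, 0.506]
force: [-0.5, 1.5, 6.2]
finger_gap: 0.0457
finger_force: 42.4
```

Request:
send_rows([
  {"xyz": [0,0,-1],"delta_rot": [0,0,0],"grip": 40},
  {"xyz": [0,0,-3],"delta_rot": [0,0,0],"grip": 40},
  {"xyz": [0,0,-4],"delta_rot": [0,0,0],"grip": 40},
  {"xyz": [0,0,-2],"delta_rot": [0,0,5.0],"grip": 40},
  {"xyz": [0,0,0],"delta_rot": [0,0,7.7],"grip": 40},
  {"xyz": [0,0,0],"delta_rot": [0,0,7.7],"grip": 40},
  {"xyz": [0,0,0],"delta_rot": [0,0,7.0],"grip": 40},
  {"xyz": [0,0,0],"delta_rot": [0,0,3.3],"grip": 40},
  {"xyz": [-0.7,-2.1,0],"delta_rot": [0,0,0],"grip": 40},
  {"xyz": [-1.3,-4.05,0],"delta_rot": [0,0,0],"grip": 40},
  {"xyz": [-1.3,-4.05,0],"delta_rot": [0,0,0],"grip": 40},
  {"xyz": [-1.3,-4.05,0],"delta_rot": [0,0,0],"grip": 40},
])

```text
clock: 22.95
tool_pos: [0.5645, -0.2106, 0.1169]
tool_rot: [3.141, -0.0, -0.03]
force: [1.0, -0.4, -1.7]
finger_gap: 0.0456
finger_force: 41.7
```

Request:
send_rows([
  {"xyz": [-1.3,-4.05,0],"delta_rot": [0,0,0],"grip": 40},
  {"xyz": [-1.3,-4.05,0],"delta_rot": [0,0,0],"grip": 40},
  {"xyz": [-1.3,-4.05,0],"delta_rot": [0,0,0],"grip": 40},
  {"xyz": [-1.3,-4.05,0],"delta_rot": [0,0,0],"grip": 40},
  {"xyz": [-1.3,-4.05,0],"delta_rot": [0,0,0],"grip": 40},
  {"xyz": [-1.3,-4.05,0],"delta_rot": [0,0,0],"grip": 40},
  {"xyz": [-1.3,-4.05,0],"delta_rot": [0,0,0],"grip": 40},
  {"xyz": [-1.3,-4.05,0],"delta_rot": [0,0,0],"grip": 40},
  {"xyz": [-1.3,-4.05,0],"delta_rot": [0,0,0],"grip": 40},
  {"xyz": [-0.6,-1.9,0],"delta_rot": [0,0,0],"grip": 40},
  {"xyz": [-0.3,-1.0,0],"delta_rot": [0,0,0],"grip": 40},
  {"xyz": [0,0,0],"delta_rot": [0,0,0],"grip": 40},
])

```text
clock: 24.15
tool_pos: [0.4508, 0.1856, 0.1167]
tool_rot: [-3.142, -0.001, -0.028]
force: [-0.0, 0.1, -1.8]
finger_gap: 0.0454
finger_force: 41.7
```

```bash
python3 - <<'E'
from h import *
s=manip.read_state();print(s['clock'],s['tool_pos'],s['tool_rot'],s['finger_gap'])
overlay(snap('wrist'),'w8')
E
```

```text
24.15 [0.45082283 0.18558359 0.11670668] [-3.14155490e+00 -6.49857366e-04 -2.79642497e-02] 0.04543165187219881
```

View pics/w8.png

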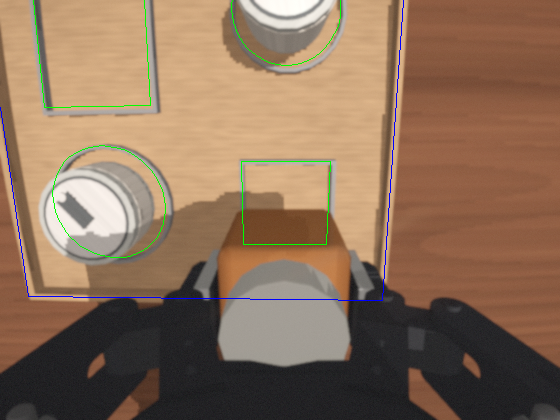

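The overlay on the square frame matches to about 2 px, and the squat tin stands inside its ring. I'll nudge the jar right by 2 mm and lower it.

Request:
send_rows([
  {"xyz": [0.05,0.2,2],"delta_rot": [0,0,0],"grip": 40},
  {"xyz": [0,0,2.5],"delta_rot": [0,0,0],"grip": 40},
  {"xyz": [0,0,2.0],"delta_rot": [0,0,0],"grip": 40},
  {"xyz": [0,0,1.2],"delta_rot": [0,0,0],"grip": 40},
  {"xyz": [0,0,0.8],"delta_rot": [0,0,0],"grip": 40},
  {"xyz": [0,0,0.4],"delta_rot": [0,0,0],"grip": 40},
  {"xyz": [0,0,0.2],"delta_rot": [0,0,0],"grip": 40},
  {"xyz": [0,0,0.1],"delta_rot": [0,0,0],"grip": 40},
  {"xyz": [0,0,0],"delta_rot": [0,0,0],"grip": 40},
  {"xyz": [0,0,0],"delta_rot": [0,0,0],"grip": 40},
])

```text
clock: 25.2
tool_pos: [0.4515, 0.1831, 0.0247]
tool_rot: [-3.141, -0.001, -0.029]
force: [0.6, 0.8, -1.2]
finger_gap: 0.0454
finger_force: 41.8
```

Request:
send_rows([
  {"xyz": [0,0,0.05],"delta_rot": [0,0,0],"grip": 40},
  {"xyz": [0,0,0],"delta_rot": [0,0,0],"grip": 40},
])

```text
clock: 25.4
tool_pos: [0.4514, 0.1831, 0.0239]
tool_rot: [-3.142, -0.0, -0.029]
force: [-0.7, 0.3, -1.5]
finger_gap: 0.0459
finger_force: 41.8
```

Request:
send_rows([
  {"xyz": [0,0,0.05],"delta_rot": [0,0,0],"grip": 40},
  {"xyz": [0,0,0],"delta_rot": [0,0,0],"grip": 40},
])

```text
clock: 25.6
tool_pos: [0.4513, 0.183, 0.0233]
tool_rot: [-3.142, -0.0, -0.029]
force: [0.6, -0.6, -1.9]
finger_gap: 0.0458
finger_force: 41.9
```

Request:
send_rows([
  {"xyz": [0,0,0.03],"delta_rot": [0,0,0],"grip": 40},
  {"xyz": [0,0,0],"delta_rot": [0,0,0],"grip": 40},
])

```text
clock: 25.8
tool_pos: [0.4514, 0.1831, 0.0233]
tool_rot: [-3.142, -0.0, -0.029]
force: [-2.0, 0.5, 4.0]
finger_gap: 0.0454
finger_force: 42.4
```

Request:
send_rows([
  {"xyz": [0,0,0],"delta_rot": [0,0,0],"grip": 56},
  {"xyz": [0,0,0],"delta_rot": [0,0,0],"grip": 64},
  {"xyz": [0,0,0],"delta_rot": [0,0,0],"grip": 80},
  {"xyz": [0,0,0],"delta_rot": [0,0,0],"grip": 95},
  {"xyz": [0,0,-1],"delta_rot": [0,0,0],"grip": 95},
  {"xyz": [0,0,-3],"delta_rot": [0,0,0],"grip": 100},
  {"xyz": [0,0,-4.5],"delta_rot": [0,0,0],"grip": 100},
  {"xyz": [0,0,-4.5],"delta_rot": [0,0,0],"grip": 100},
  {"xyz": [0,0,-4.5],"delta_rot": [0,0,0],"grip": 100},
  {"xyz": [0,0,-3],"delta_rot": [0,0,0],"grip": 100},
  {"xyz": [0,4.4,0],"delta_rot": [0,0,0],"grip": 100},
  {"xyz": [0,4.4,0],"delta_rot": [0,0,0],"grip": 100},
])

```text
clock: 27.0
tool_pos: [0.4486, 0.0946, 0.2296]
tool_rot: [3.141, -0.003, -0.027]
force: [1.3, -0.6, -0.9]
finger_gap: 0.0856
finger_force: 0.0
```

Request:
send_rows([
  {"xyz": [0,4.4,0],"delta_rot": [0,0,0],"grip": 100},
  {"xyz": [0,4.4,0],"delta_rot": [0,0,0],"grip": 100},
  {"xyz": [0,4.4,0],"delta_rot": [0,0,0],"grip": 100},
  {"xyz": [0,4.4,0],"delta_rot": [0,0,0],"grip": 100},
  {"xyz": [0,4.4,0],"delta_rot": [0,0,0],"grip": 100},
  {"xyz": [0,4.4,0],"delta_rot": [0,0,0],"grip": 100},
  {"xyz": [0,4.4,0],"delta_rot": [0,0,0],"grip": 100},
  {"xyz": [0,4.4,0],"delta_rot": [0,0,0],"grip": 100},
  {"xyz": [0,4.4,0],"delta_rot": [0,0,0],"grip": 100},
  {"xyz": [-0.5,4.4,0],"delta_rot": [0,0,0],"grip": 100},
  {"xyz": [0,0,0],"delta_rot": [0,0,0],"grip": 100},
  {"xyz": [0,0,0],"delta_rot": [0,0,0],"grip": 100},
])

```text
clock: 28.2
tool_pos: [0.4305, -0.3449, 0.2282]
tool_rot: [-3.141, 0.0, -0.031]
force: [0.0, -0.2, 0.7]
finger_gap: 0.0855
finger_force: 0.0
```

```bash
python3 - <<'E'
from h import *
s=manip.read_state();print(s['clock'],s['tool_pos'],s['tool_rot'],s['finger_gap'])
p=snap('wrist','w9')
g=p['frame'].min(2); m=(g>120).astype(np.uint8); m=cv2.morphologyEx(m,cv2.MORPH_CLOSE,np.ones((15,15)))
n,l,st,cc=cv2.connectedComponentsWithStats(m)
for k in range(1,n):
  if st[k][4]>600:
    cs=max(cv2.findContours((l==k).astype(np.uint8),0,1)[0],key=cv2.contourArea).reshape(-1,2).astype(float)
    W=np.array([toworld(p,q,.022)[:2] for q in cs],np.float32); print(st[k],cv2.minAreaRect(W))
E
```

```text
28.2 [ 0.43045633 -0.34487664  0.22824596] [-3.14126323e+00  3.39108607e-05 -3.07659833e-02] 0.08551898101622521
[   0    0   26   51 1243] ((0.5890169739723206, -0.09117498248815536), (0.026060355827212334, 0.04573897644877434), 80.32347869873047)
[ 498    0   62   85 3756] ((0.5554596781730652, -0.5833380222320557), (0.08192937821149826, 0.06216912344098091), 6.599278926849365)
[ 252   82   66  112 6794] ((0.46927595138549805, -0.3479631245136261), (0.10634367913007736, 0.060757558792829514), 0.8224295973777771)
[  86  121   84   63 3061] ((0.46931660175323486, -0.1868988275527954), (0.0614265538752079, 0.08435985445976257), 39.36769485473633)
[ 408  176   94  132 8496] ((0.3539797067642212, -0.5179890990257263), (0.09363328665494919, 0.14457114040851593), 81.93376922607422)
[ 165  249  130  123 8722] ((0.27307581901550293, -0.27838870882987976), (0.08590998500585556, 0.1572144478559494), 48.05447006225586)
```

View pics/w9.png

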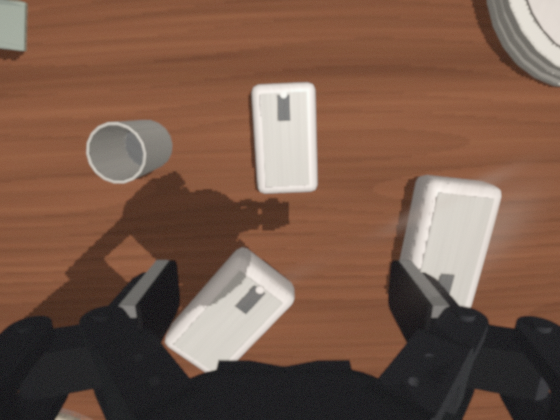

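The smallest flat tin shows at (284,138). It fits 106×61 mm, centred at (0.469, −0.348) with yaw 0.8°.

Request:
send_rows([
  {"xyz": [0,0,0],"delta_rot": [0,0,-2.6],"grip": 100},
  {"xyz": [3.85,0.35,0],"delta_rot": [0,0,0],"grip": 100},
  {"xyz": [0,0,4],"delta_rot": [0,0,0],"grip": 100},
  {"xyz": [0,0,4.5],"delta_rot": [0,0,0],"grip": 100},
  {"xyz": [0,0,4.5],"delta_rot": [0,0,0],"grip": 100},
  {"xyz": [0,0,4],"delta_rot": [0,0,0],"grip": 100},
  {"xyz": [0,0,2.5],"delta_rot": [0,0,0],"grip": 100},
  {"xyz": [0,0,1.5],"delta_rot": [0,0,0],"grip": 100},
  {"xyz": [0,0,1],"delta_rot": [0,0,0],"grip": 100},
  {"xyz": [0,0,0],"delta_rot": [0,0,0],"grip": 90},
  {"xyz": [0,0,0],"delta_rot": [0,0,0],"grip": 82},
])

```text
clock: 29.35
tool_pos: [0.47, -0.3478, 0.0093]
tool_rot: [3.14, -0.001, 0.016]
force: [0.3, 0.3, -0.0]
finger_gap: 0.07
finger_force: 0.0
```

Request:
send_rows([
  {"xyz": [0,0,0],"delta_rot": [0,0,0],"grip": 78},
  {"xyz": [0,0,0],"delta_rot": [0,0,0],"grip": 74},
  {"xyz": [0,0,0],"delta_rot": [0,0,0],"grip": 70},
  {"xyz": [0,0,0],"delta_rot": [0,0,0],"grip": 64},
  {"xyz": [0,0,0],"delta_rot": [0,0,0],"grip": 58},
  {"xyz": [0,0,0],"delta_rot": [0,0,0],"grip": 58},
  {"xyz": [0,0,0],"delta_rot": [0,0,0],"grip": 58},
])

```text
clock: 30.05
tool_pos: [0.4697, -0.3478, 0.009]
tool_rot: [3.141, -0.001, 0.016]
force: [-1.2, 1.4, 7.0]
finger_gap: 0.059
finger_force: 43.7
```

Request:
send_rows([
  {"xyz": [0,0,-1],"delta_rot": [0,0,0],"grip": 58},
  {"xyz": [0,0,-3],"delta_rot": [0,0,0],"grip": 58},
  {"xyz": [0,0,-4],"delta_rot": [0,0,0],"grip": 58},
  {"xyz": [0,0,-3],"delta_rot": [0,0,1.3],"grip": 58},
  {"xyz": [0,0,-1],"delta_rot": [0,0,1.3],"grip": 58},
  {"xyz": [0.3,-2.2,0],"delta_rot": [0,0,0],"grip": 58},
  {"xyz": [0.64,-4.4,0],"delta_rot": [0,0,0],"grip": 58},
  {"xyz": [0.64,-4.4,0],"delta_rot": [0,0,0],"grip": 58},
  {"xyz": [0.64,-4.4,0],"delta_rot": [0,0,0],"grip": 58},
  {"xyz": [0.64,-4.4,0],"delta_rot": [0,0,0],"grip": 58},
  {"xyz": [0.64,-4.4,0],"delta_rot": [0,0,0],"grip": 58},
  {"xyz": [0.64,-4.4,0],"delta_rot": [0,0,0],"grip": 58},
])

```text
clock: 31.25
tool_pos: [0.5186, -0.0609, 0.1271]
tool_rot: [-3.141, 0.002, -0.03]
force: [0.9, -0.7, -2.0]
finger_gap: 0.059
finger_force: 44.0
```

Request:
send_rows([
  {"xyz": [0.64,-4.4,0],"delta_rot": [0,0,0],"grip": 58},
  {"xyz": [0.64,-4.4,0],"delta_rot": [0,0,0],"grip": 58},
  {"xyz": [0.64,-4.4,0],"delta_rot": [0,0,0],"grip": 58},
  {"xyz": [0.64,-4.4,0],"delta_rot": [0,0,0],"grip": 58},
  {"xyz": [0.64,-4.4,0],"delta_rot": [0,0,0],"grip": 58},
  {"xyz": [0.64,-4.4,0],"delta_rot": [0,0,0],"grip": 58},
  {"xyz": [0.64,-4.4,0],"delta_rot": [0,0,0],"grip": 58},
  {"xyz": [0.64,-4.4,0],"delta_rot": [0,0,0],"grip": 58},
  {"xyz": [0.2,-1.5,0],"delta_rot": [0,0,0],"grip": 58},
  {"xyz": [0.1,-0.75,0],"delta_rot": [0,0,0],"grip": 58},
  {"xyz": [0,0,0],"delta_rot": [0,0,0],"grip": 58},
  {"xyz": [0,0,0],"delta_rot": [0,0,0],"grip": 58},
])

```text
clock: 32.45
tool_pos: [0.5843, 0.3088, 0.1276]
tool_rot: [3.141, 0.001, -0.03]
force: [0.2, -0.5, -1.5]
finger_gap: 0.059
finger_force: 44.0
```

```bash
python3 - <<'E'
from h import *
s=manip.read_state();print(s['clock'],s['tool_pos'],s['tool_rot'],s['finger_gap'])
overlay(snap('wrist'),'w10')
E
```

```text
32.45 [0.58425539 0.3088191  0.12755938] [ 3.14098270e+00  8.90189672e-04 -3.03917431e-02] 0.059029845677058886
```

View pics/w10.png

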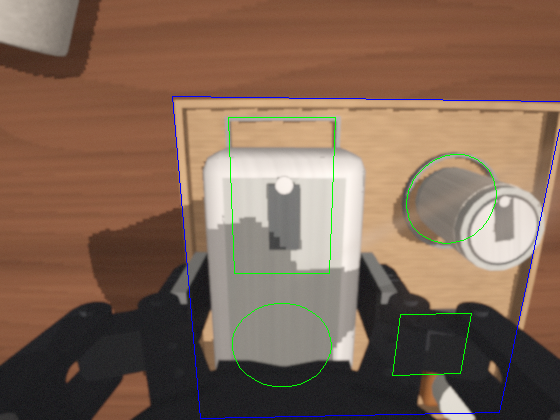

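The overlay on the oblong frame fits, and the tin is held straight above it. I'll lower it to just above the collar and check there.

Request:
send_rows([
  {"xyz": [0.05,0,2],"delta_rot": [0,0,0],"grip": 58},
  {"xyz": [0,0,3],"delta_rot": [0,0,0],"grip": 58},
  {"xyz": [0,0,2.5],"delta_rot": [0,0,0],"grip": 58},
  {"xyz": [0,0,1.5],"delta_rot": [0,0,0],"grip": 58},
  {"xyz": [0,0,1],"delta_rot": [0,0,0],"grip": 58},
  {"xyz": [0,0,0],"delta_rot": [0,0,0],"grip": 58},
  {"xyz": [0,0,0],"delta_rot": [0,0,0],"grip": 58},
])

```text
clock: 33.2
tool_pos: [0.5854, 0.31, 0.0291]
tool_rot: [-3.141, -0.002, -0.03]
force: [0.2, 0.1, -1.1]
finger_gap: 0.0591
finger_force: 44.0
```

```bash
python3 - <<'E'
from h import *
s=manip.read_state();print(s['clock'],s['tool_pos'],s['tool_rot'],s['force'])
overlay(snap('wrist'),'w11')
E
```

```text
33.2 [0.58541342 0.30995788 0.0290913 ] [-3.14105333e+00 -1.52496566e-03 -2.95006064e-02] [ 0.24883532  0.11115425 -1.13474555]
```

View pics/w11.png

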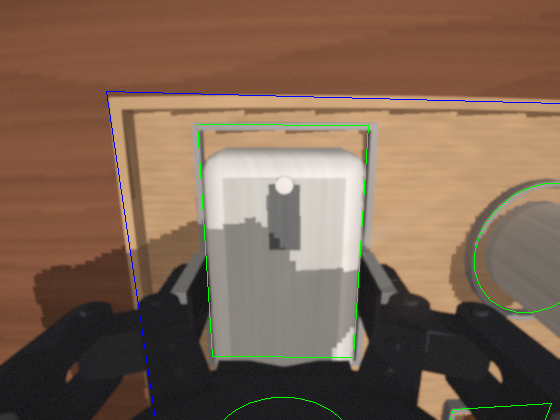

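The tin sits inside the frame outline (frame about 200–371, tin about 204–364). I'll shift 1 mm right and set it down.

Request:
send_rows([
  {"xyz": [0,0.1,0.4],"delta_rot": [0,0,0],"grip": 58},
  {"xyz": [0,0,0.4],"delta_rot": [0,0,0],"grip": 58},
  {"xyz": [0,0,0.3],"delta_rot": [0,0,0],"grip": 58},
  {"xyz": [0,0,0.2],"delta_rot": [0,0,0],"grip": 58},
  {"xyz": [0,0,0.1],"delta_rot": [0,0,0],"grip": 58},
  {"xyz": [0,0,0],"delta_rot": [0,0,0],"grip": 58},
  {"xyz": [0,0,0],"delta_rot": [0,0,0],"grip": 58},
])

```text
clock: 33.95
tool_pos: [0.5849, 0.309, 0.0141]
tool_rot: [-3.141, -0.0, -0.029]
force: [-0.3, 0.4, -1.0]
finger_gap: 0.0591
finger_force: 44.1
```

Request:
send_rows([
  {"xyz": [0,0,0.05],"delta_rot": [0,0,0],"grip": 58},
  {"xyz": [0,0,0],"delta_rot": [0,0,0],"grip": 58},
])

```text
clock: 34.15
tool_pos: [0.5849, 0.309, 0.014]
tool_rot: [-3.142, -0.0, -0.029]
force: [-2.6, -0.6, 5.6]
finger_gap: 0.059
finger_force: 44.7
```

Contact. I'll release, lift and move clear.

Request:
send_rows([
  {"xyz": [0,0,0],"delta_rot": [0,0,0],"grip": 74},
  {"xyz": [0,0,0],"delta_rot": [0,0,0],"grip": 82},
  {"xyz": [0,0,0],"delta_rot": [0,0,0],"grip": 95},
  {"xyz": [0,0,0],"delta_rot": [0,0,0],"grip": 95},
  {"xyz": [0,0,-1],"delta_rot": [0,0,0],"grip": 95},
  {"xyz": [0,0,-3],"delta_rot": [0,0,0],"grip": 95},
  {"xyz": [0,0,-4.5],"delta_rot": [0,0,0],"grip": 95},
  {"xyz": [0,0,-4.5],"delta_rot": [0,0,0],"grip": 95},
  {"xyz": [0,0,-4.5],"delta_rot": [0,0,0],"grip": 95},
  {"xyz": [-3,1,-4],"delta_rot": [0,0,0],"grip": 95},
  {"xyz": [-4.5,1,0],"delta_rot": [0,0,0],"grip": 95},
  {"xyz": [-4.5,2,0],"delta_rot": [0,0,0],"grip": 95},
])

```text
clock: 35.35
tool_pos: [0.463, 0.2727, 0.2292]
tool_rot: [-3.14, -0.003, -0.029]
force: [1.0, 0.2, 0.6]
finger_gap: 0.0811
finger_force: 0.0
```

Request:
send_rows([
  {"xyz": [0,4.5,0],"delta_rot": [0,0,0],"grip": 95},
  {"xyz": [0,0,0],"delta_rot": [0,0,0],"grip": 95},
  {"xyz": [0,0,0],"delta_rot": [0,0,0],"grip": 95},
])

```text
clock: 35.65
tool_pos: [0.4632, 0.2273, 0.2288]
tool_rot: [-3.141, -0.002, -0.031]
force: [-0.4, -0.1, 0.0]
finger_gap: 0.0814
finger_force: 0.0
```

```bash
python3 - <<'E'
from h import *
s=manip.read_state();print(s['clock'],s['tool_pos'],s['tool_rot'],s['force'])
overlay(snap('wrist'),'w12')
E
```

```text
35.65 [0.46316132 0.22727928 0.22877791] [-3.14095669e+00 -1.59462022e-03 -3.07791230e-02] [-0.43412686 -0.11249428  0.00654774]
```

View pics/w12.png

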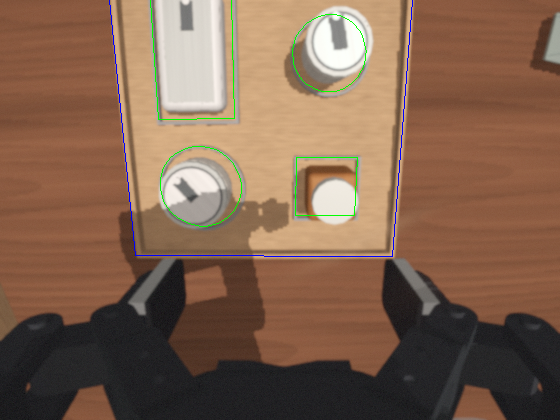

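All four items stand inside their collars: flat tin at (193,60), tall tin at (337,45), squat tin at (195,193) and jar at (332,195). The gripper is clear.

```bash
python3 -c "
from bench import manip
print(manip.hand_in())"
```

```text
the job is handed in; nothing more can be done
None
```

I placed the tall tin, squat tin, lidded jar and smallest flat fish tin in their collars in the order given, did not touch the open tin or the lidless jar, and handed the job in at about 36 s; no verdict was returned.

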